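# Hole saws back on the peg rail, in order of size

## Robot

A 6-joint arm with a two-finger parallel gripper is mounted at the origin on a cart in front of the work surface, level with it; the furniture and walls round the work are solid. World frame = base frame: x ahead of the robot, y to its left, z up, the work surface at z = 0. Lengths are in m, angles in degrees, forces in N, time in s.
With the tool pointing down it reaches from about 0.325 to 0.85 m from the base axis. Payload 15.5 kg.
Tool frame: the origin (TCP) lies midway between the tips of the shut fingers; the grasp point (between the pads) lies 19 mm behind it; z points along the fingers, y is the line along which they close (so a half turn about z gives the same grasp; the last joint's range is limited). The gripper opens to 91 mm and grips with 3 to 60 N. Pads are 32 mm wide; open, the fingers measure 118 mm over their backs; the gripper's body (76 mm by 178 mm) begins 60 mm behind the grasp point.
Start: joints at [63.913, 28.281, 77.091, -0, 74.628, -5.472], TCP at [0.22, 0.585, 0.191] pointing down, gripper open.
Joint ranges: [-166.48, 166.48], [-47.26, 123.95], [12.59, 153.08], [-70.14, 250.14], [6.76, 159.57], [-176.63, 176.63]. Speed limits (degrees/s): [108.29, 108.29, 147.25, 172.46, 172.46, 172.46].

## Interface

Orientations are given as a 3x3 rotation matrix whose columns are the frame's x, y, z axes.
In Python, from bench import ctrl gives the robot as it stands. The module is installed in compiled form; this text tells all that it offers. Calls block until the motion is done:
- ctrl.goto(position, orientation): joint-space move of the TCP to a pose.
- ctrl.move_l(position, vel=0.15, ori=None, contact_N=None): straight line of the TCP; ori=None keeps the orientation; vel is the mean speed in m/s. With contact_N (N) it stops when the force on the tool has changed by that much, and returns True; else False.
- ctrl.movej(angles): joint-space move.
- ctrl.command_gripper(opening): opening from 0.0 (shut) to 1.0 (fully open); the grip force is fixed at half the most; returns when the fingers have stopped.
- ctrl.sleep(seconds).
- ctrl.ik(position, orientation): joint angles nearest the present ones, or None.
- ctrl.read_camera(name): name is "side" or "top"; returns the picture (384x512x3 uint8, blue, green, red); there is no depth.
- ctrl.camera_params(name): a dict with "fx", "fy", "cx", "cy" (pixels), "pose" (4x4, takes a point from camera to world coordinates). Camera axes: x right, y up, looking along -z (the intrinsics and any distortion apply to the point x, -y, -z); pixel columns grow to the right and rows downward; lengths in m; the calibration is good to about 2 mm. A picture is of the moment at which its call begins. camera_params takes no time and is no camera call.
A pose or a line that the arm cannot do raises ctrl.MotionError and nothing moves.
- ctrl.sign_off(): hands the job in; it is judged then, once.
Readings, each from a call of its own:
- ctrl.current_t(): time.
- ctrl.current_q(): joint angles.
- ctrl.current_dq(): joint speeds.
- ctrl.current_effort(): joint torques, N m.
- ctrl.current_tool_pos(): TCP position.
- ctrl.current_eef_rot(): TCP orientation.
- ctrl.current_contact_force(): force on the tool from outside, world axes, zero at the start.
- ctrl.current_wrist_torque(): the same for the moment, N m.
- ctrl.current_grip_width(): opening from 0.0 (shut) to 1.0 (fully open).
- ctrl.current_grasp_force(): force on a finger pad.
Only numpy, scipy, OpenCV 4.12 (cv2) and the standard library are available. Lean on these libraries where they do the work, as an engineer would, in place of code of your own. Each camera call takes 0.05 s, during which the arm holds its last target. There are 200 camera calls.

## Task

Put the four loose hole saws back on the peg rail, one on each peg, teeth down and sitting flat with the peg up inside the cup, in order of size: the smallest on the peg next to the arbor, then ever larger, the largest on the peg farthest from the arbor. Set each one down roughly centred on its peg without dropping it, and let go of them all.

Things in the scene. Friction and masses are not known exactly. Their poses are not given: they have to be found in the camera images.
- saw_32: Hole saw, the smallest of four: dark steel cup standing mouth and teeth down, 32 mm outside diameter (teeth under 1 mm more), 44 mm high, flat closed top with a bore in the middle, inside 27 mm wide and 38 mm deep. Loose, about 0.09 kg. Origin: centre of the toothed mouth (underside); z up when teeth down. The four differ only in diameter and start standing apart on the cabinet top.
- saw_41: Hole saw, the second smallest of four: dark steel cup standing mouth and teeth down, 41 mm outside diameter (teeth under 1 mm more), 44 mm high, flat closed top with a bore in the middle, inside 36 mm wide and 38 mm deep. Loose, about 0.12 kg. Origin: centre of the toothed mouth (underside); z up when teeth down. The four differ only in diameter and start standing apart on the cabinet top.
- saw_51: Hole saw, the second largest of four: dark steel cup standing mouth and teeth down, 51 mm outside diameter (teeth under 1 mm more), 44 mm high, flat closed top with a bore in the middle, inside 46 mm wide and 38 mm deep. Loose, about 0.16 kg. Origin: centre of the toothed mouth (underside); z up when teeth down. The four differ only in diameter and start standing apart on the cabinet top.
- saw_60: Hole saw, the largest of four: dark steel cup standing mouth and teeth down, 60 mm outside diameter (teeth under 1 mm more), 44 mm high, flat closed top with a bore in the middle, inside 55 mm wide and 38 mm deep. Loose, about 0.21 kg. Origin: centre of the toothed mouth (underside); z up when teeth down. The four differ only in diameter and start standing apart on the cabinet top.
- peg_a: One of four like pegs in a row, 75 to 95 mm apart, names in any order: upright dowel, 10 mm thick, 28 mm high, tip tapered to 4 mm, on a 70 x 70 x 12 mm wooden carrier fixed on the rail. Origin: centre of the carrier's underside, 18 mm above the cabinet top; z up, y along the rail. A saw rests on the carrier's top, 12 mm above the origin (30 above the cabinet top); dowel tip 40 mm above the origin.
- peg_b: One of four like pegs in a row, 75 to 95 mm apart, names in any order: upright dowel, 10 mm thick, 28 mm high, tip tapered to 4 mm, on a 70 x 70 x 12 mm wooden carrier fixed on the rail. Origin: centre of the carrier's underside, 18 mm above the cabinet top; z up, y along the rail. A saw rests on the carrier's top, 12 mm above the origin (30 above the cabinet top); dowel tip 40 mm above the origin.
- peg_c: One of four like pegs in a row, 75 to 95 mm apart, names in any order: upright dowel, 10 mm thick, 28 mm high, tip tapered to 4 mm, on a 70 x 70 x 12 mm wooden carrier fixed on the rail. Origin: centre of the carrier's underside, 18 mm above the cabinet top; z up, y along the rail. A saw rests on the carrier's top, 12 mm above the origin (30 above the cabinet top); dowel tip 40 mm above the origin.
- peg_d: One of four like pegs in a row, 75 to 95 mm apart, names in any order: upright dowel, 10 mm thick, 28 mm high, tip tapered to 4 mm, on a 70 x 70 x 12 mm wooden carrier fixed on the rail. Origin: centre of the carrier's underside, 18 mm above the cabinet top; z up, y along the rail. A saw rests on the carrier's top, 12 mm above the origin (30 above the cabinet top); dowel tip 40 mm above the origin.
- arbor: The saws' arbor (bright steel flange and six-sided shank) standing shank up in a dark wooden block, 60 x 56 x 22 mm, at one end of the row of pegs, either end; fixed. The other end has a like block without an arbor. Origin: centre of the block's underside, 18 mm above the cabinet top; shank tip 70 mm above the origin. Nearest peg about 83 mm away, each next one about 85 mm farther.
- peg_rail: The peg rail: a fixed plywood board 100 mm wide, 485 mm long and 18 mm thick lying on the cabinet top, with an aluminium track along its middle that bears the four peg carriers and the two end blocks. Origin: centre of its underside; y along its length, z up.
There are look-alikes about, which are no part of the job. Leave any red look-alike of the saw_41 alone.

How it is judged (in metres and radians):
At the end, for the whole second after the job is handed in: Counted along the rail from the arbor, the 32, 41, 51 and 60 mm saws are on the first, second, third and fourth peg: each centre within 15 mm of its peg, mouth resting on the carrier (origin 27 to 34 mm above the cabinet top), upright within 0.1 rad, at rest and touched by no finger ((horizontal distance between saw_32 and peg_a below 0.015 m or horizontal distance between saw_32 and peg_b below 0.015 m or horizontal distance between saw_32 and peg_c below 0.015 m or horizontal distance between saw_32 and peg_d below 0.015 m) and horizontal distance between saw_32 and arbor between 0 and 0.125 m and height (world z) of saw_32 between 0.027 and 0.034 m and angle between each of saw_32, saw_41, saw_51, saw_60's own z axis and vertical below 0.1 rad and linear speed of each of saw_32, saw_41, saw_51, saw_60 below 0.02 m/s and angular speed of each of saw_32, saw_41, saw_51, saw_60 below 0.2 rad/s and contact force between each of saw_32, saw_41, saw_51, saw_60 and the fingers below 0.1 N and (horizontal distance between saw_41 and peg_a below 0.015 m or horizontal distance between saw_41 and peg_b below 0.015 m or horizontal distance between saw_41 and peg_c below 0.015 m or horizontal distance between saw_41 and peg_d below 0.015 m) and horizontal distance between saw_41 and arbor between 0.125 and 0.21 m and height (world z) of saw_41 between 0.027 and 0.034 m and (horizontal distance between saw_51 and peg_a below 0.015 m or horizontal distance between saw_51 and peg_b below 0.015 m or horizontal distance between saw_51 and peg_c below 0.015 m or horizontal distance between saw_51 and peg_d below 0.015 m) and horizontal distance between saw_51 and arbor between 0.21 and 0.295 m and height (world z) of saw_51 between 0.027 and 0.034 m and (horizontal distance between saw_60 and peg_a below 0.015 m or horizontal distance between saw_60 and peg_b below 0.015 m or horizontal distance between saw_60 and peg_c below 0.015 m or horizontal distance between saw_60 and peg_d below 0.015 m) and horizontal distance between saw_60 and arbor between 0.295 and 0.38 m and height (world z) of saw_60 between 0.027 and 0.034 m).
It fails at once if a saw is dropped onto a peg (comes down over it faster than 0.75 m/s, a free fall of about 30 mm) ((linear speed of saw_32 above 0.75 m/s and height (world z) of saw_32 below 0.06 m and (horizontal distance between saw_32 and peg_a below 0.02 m or horizontal distance between saw_32 and peg_b below 0.02 m or horizontal distance between saw_32 and peg_c below 0.02 m or horizontal distance between saw_32 and peg_d below 0.02 m)) or (linear speed of saw_41 above 0.75 m/s and height (world z) of saw_41 below 0.06 m and (horizontal distance between saw_41 and peg_a below 0.02 m or horizontal distance between saw_41 and peg_b below 0.02 m or horizontal distance between saw_41 and peg_c below 0.02 m or horizontal distance between saw_41 and peg_d below 0.02 m)) or (linear speed of saw_51 above 0.75 m/s and height (world z) of saw_51 below 0.06 m and (horizontal distance between saw_51 and peg_a below 0.02 m or horizontal distance between saw_51 and peg_b below 0.02 m or horizontal distance between saw_51 and peg_c below 0.02 m or horizontal distance between saw_51 and peg_d below 0.02 m)) or (linear speed of saw_60 above 0.75 m/s and height (world z) of saw_60 below 0.06 m and (horizontal distance between saw_60 and peg_a below 0.02 m or horizontal distance between saw_60 and peg_b below 0.02 m or horizontal distance between saw_60 and peg_c below 0.02 m or horizontal distance between saw_60 and peg_d below 0.02 m))).
It also fails if it takes over 93 s, if anything falls off the work surface, if the arm or the gripper's body presses on something with over 40 N, if the wrist force passes 120 N, or if a joint passes its speed limit or range.

## Working session

There is one attempt and no reset: what is moved stays moved. The work goes in short steps, each a Python script; the robot and the scene stay as the last script left them, time stands still between calls to the robot, and variables do not carry over. Pictures are saved under pics/ and viewed, at most 14 in all, crops included, and the job is handed in when it is done.

```bash
mkdir -p pics; python3 - <<'E'
from bench import ctrl
import cv2,numpy as np
for n in("top","side"):
    cv2.imwrite(f"pics/{n}0.png",ctrl.read_camera(n)); p=ctrl.camera_params(n); print(n,p)
print(ctrl.current_t(),ctrl.current_eef_rot())
E
```

```text
top {'fx': 471.57231207678427, 'fy': 471.57231207678427, 'cx': 248.36930295041344, 'cy': 193.91803001836192, 'pose': array([[-0.03626198,  0.97833927, -0.20380713,  0.25097296],
       [-0.99932875, -0.03656215,  0.00229359,  0.01353615],
       [-0.00520772,  0.20375349,  0.97900837,  1.36243362],
       [ 0.        ,  0.        ,  0.        ,  1.        ]])}
side {'fx': 346.5419953143292, 'fy': 346.5419953143292, 'cx': 255.63356381648222, 'cy': 197.7563529496122, 'pose': array([[-0.99173983,  0.08193026, -0.09868912,  0.41933618],
       [-0.12817085, -0.60341365,  0.78706048,  0.7736918 ],
       [ 0.00493371,  0.79320829,  0.60893043,  0.63724548],
       [ 0.        ,  0.        ,  0.        ,  1.        ]])}
0.1 [[-9.35973190e-01  3.52070888e-01 -5.26663729e-04]
 [ 3.52071248e-01  9.35972710e-01 -9.60465486e-04]
 [ 1.54790941e-04 -1.08439310e-03 -9.99999400e-01]]
```

View pics/top0.png

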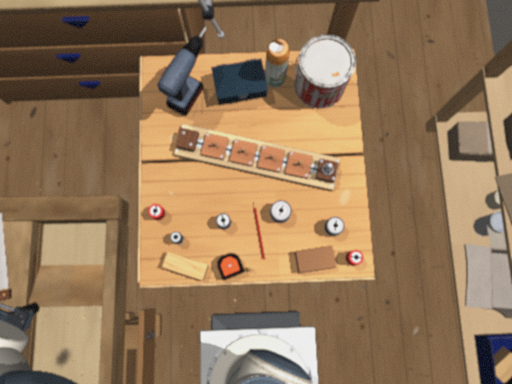

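View pics/side0.png

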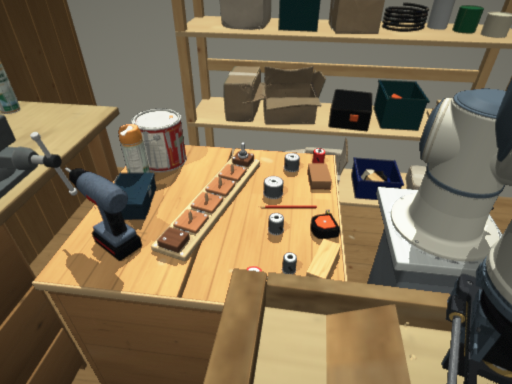

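The top view shows dark cups with white tops at about (176,238), (223,221), (334,227) and (280,211), in growing size. There are red look-alikes at (157,212) and (355,258). The arbor is at the rail's right end, at (326,170). An enlarged crop should confirm this.

```bash
python3 - <<'E'
import cv2
im=cv2.imread("pics/top0.png")[115:285,138:378]
cv2.imwrite("pics/top0c.png",cv2.resize(im,None,fx=3.3,fy=3.3,interpolation=cv2.INTER_CUBIC))
E
```

```text
(no output)
```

View pics/top0c.png

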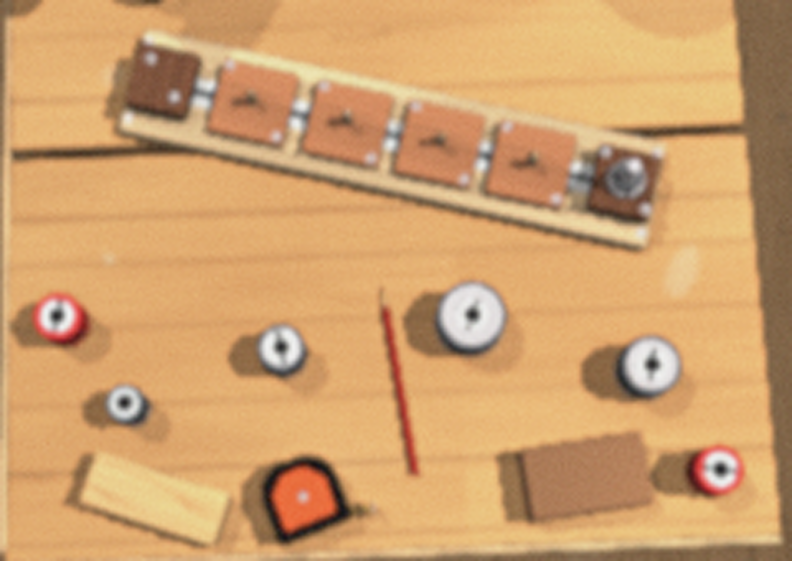

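The crop confirms it. All four dark-sided saws are distinct by size, the two red cups are to be left alone, and the carriers run from the arbor (right) to the left. Next I measure them.

```bash
cat >h.py <<'E'
import cv2,numpy as np
from bench import ctrl
def ray(n,u,v,z):
    p=ctrl.camera_params(n);T=p["pose"]
    d=T[:3,:3]@np.array([(u-p["cx"])/p["fx"],-(v-p["cy"])/p["fy"],-1]);o=T[:3,3]
    return o+d*(z-o[2])/d[2]
def blobs(im,mask,roi,amin,amax):
    m=np.zeros_like(mask);a,b,c,d=roi;m[b:d,a:c]=mask[b:d,a:c]
    S=8; m=(cv2.resize(m,None,fx=S,fy=S,interpolation=cv2.INTER_CUBIC)>127).astype(np.uint8)
    out=[]
    for c in cv2.findContours(m,cv2.RETR_EXTERNAL,cv2.CHAIN_APPROX_NONE)[0]:
        A=cv2.contourArea(c)/S/S
        if amin<A<amax:
            h=cv2.convexHull(c);r=cv2.minAreaRect(h);M=cv2.moments(h)
            k=lambda q:(q+.5)/S-.5
            out.append((k(M["m10"]/M["m00"]),k(M["m01"]/M["m00"]),cv2.contourArea(h)/S/S,k(r[0][0]),k(r[0][1]),r[1][0]/S,r[1][1]/S))
    return out
E
python3 - <<'E'
from h import *
for n,roi in(("top",(142,190,372,275)),("side",(230,140,340,285))):
    im=cv2.imread(f"pics/{n}0.png");hsv=cv2.cvtColor(im,cv2.COLOR_BGR2HSV)
    w=cv2.inRange(hsv,(0,0,130),(180,70,255))
    for b in blobs(im,w,roi,15,500):
        q=ray(n,b[0],b[1],.044); print(n,"white",np.round(b,1),np.round(q,4), "eqdia mm",round(2e3*np.sqrt(b[2]/np.pi)*1.34/471,1))
im=cv2.imread("pics/top0.png");hsv=cv2.cvtColor(im,cv2.COLOR_BGR2HSV)
for x,y in((210,150),(238,158),(205,136),(250,200)):print(hsv[y,x])
m=cv2.inRange(hsv,(0,110,130),(13,200,255))
for b in blobs(im,m,(170,120,345,192),100,900):
    print("carrier",np.round(b,1),np.round(ray("top",b[0],b[1],.030),4),np.round(ray("top",b[3],b[4],.030),4))
g=cv2.inRange(hsv,(0,0,110),(180,70,255))
for b in blobs(im,g,(315,155,340,185),20,500): print("arbor",np.round(b,1),ray("top",b[0],b[1],.07))
E
```

```text
top white [355.7 256.9  89.4 355.5 257.   10.9   9.9] [ 0.336  -0.2809  0.044 ] eqdia mm 30.4
top white [175.1 236.6  92.3 175.  236.5  10.9   9.9] [0.411  0.2203 0.044 ] eqdia mm 30.8
top white [335.1 225.  235.7 335.  225.   16.9  16.9] [ 0.4272 -0.2303  0.044 ] eqdia mm 49.3
top white [222.7 219.6 150.7 222.5 219.5  13.4  13.4] [0.4541 0.0857 0.044 ] eqdia mm 39.4
top white [154.8 210.3  83.7 154.7 210.2  10.7   9.9] [0.4878 0.2775 0.044 ] eqdia mm 29.4
top white [280.6 209.9 325.  280.5 209.4  20.   19.9] [ 0.4757 -0.0792  0.044 ] eqdia mm 57.9
side white [253.7 269.4  32.  253.4 269.5   3.9  10. ] [0.4863 0.2659 0.044 ] eqdia mm 18.2
side white [289.8 256.7  96.2 289.8 256.8  11.3  10.6] [0.4089 0.2173 0.044 ] eqdia mm 31.5
side white [276.  217.4 113.8 276.  217.5   9.9  14.9] [0.4517 0.0834 0.044 ] eqdia mm 34.3
side white [273.2 181.1 167.4 273.  181.   10.9  18.9] [ 0.4739 -0.0817  0.044 ] eqdia mm 41.5
side white [337.9 176.4  21.6 338.  176.1   9.    3. ] [ 0.2796 -0.1338  0.044 ] eqdia mm 14.9
side white [291.8 156.4  94.3 292.  156.5  14.9   7.9] [ 0.425  -0.2336  0.044 ] eqdia mm 31.2
side white [314.9 150.  349.6 311.2 149.3  57.    7.7] [ 0.3484 -0.2876  0.044 ] eqdia mm 60.0
[ 11 136 201]
[ 11 135 206]
[ 12 116 172]
[ 16 129 228]
carrier [298.4 164.6 549.7 298.5 164.4  25.   23.8] [ 0.6105 -0.1388  0.03  ] [ 0.611  -0.1393  0.03  ]
carrier [270.5 158.2 546.4 270.8 158.3  24.7  23.7] [ 0.6327 -0.0583  0.03  ] [ 0.6324 -0.059   0.03  ]
carrier [242.6 152.3 521.7 242.6 152.2  24.1  24. ] [0.654 0.023 0.03 ] [0.6543 0.0229 0.03  ]
carrier [214.1 146.  531.5 214.1 146.   24.7  23.1] [0.6764 0.1061 0.03  ] [0.6765 0.1061 0.03  ]
arbor [328.  168.5 121.  327.9 168.   12.9  11. ] [ 0.58515145 -0.2171552   0.07      ]
```

```bash
cat >>h.py <<'E'
SAW={32:(.4100,.2188),41:(.4529,.0846),51:(.4261,-.2320),60:(.4748,-.0805)}
b=np.array([-.001,-.0013])
PEG={k:np.array(v)+b for k,v in {32:(.6108,-.139),41:(.6325,-.0586),51:(.6541,.0230),60:(.6765,.1061)}.items()}
r=PEG[60]-PEG[32]; r/=np.linalg.norm(r); PERP=np.array([r[1],-r[0]])
def ori(c):
    best=None
    for s in(1,-1):
        y=np.array([s*c[0],s*c[1],0.]);z=np.array([0,0,-1.]);R=np.c_[np.cross(y,z),y,z]
        q=ctrl.ik([.5,0,.17],R)
        if q is not None and (best is None or abs(q[5])<best[0]): best=(abs(q[5]),R)
    return best[1]
def job(d,c,H=.17):
    R=ori(c);w=min(1,(d+24)/91);s=SAW[d];p=PEG[d];R2=ori(PERP)
    ctrl.goto([*s,H],R);ctrl.command_gripper(w)
    ctrl.move_l([*s,.013],vel=.12,contact_N=15);ctrl.command_gripper(0)
    z0=ctrl.current_tool_pos()[2];print(d,"grip mm",ctrl.current_grip_width()*91,"F",ctrl.current_grasp_force(),"z",z0)
    ctrl.move_l([*s,H],vel=.12);ctrl.goto([*p,H],R2);g=ctrl.current_grip_width()*91;print("held",g)
    if g<d-4: print("LOST");return
    ctrl.move_l([*p,z0+.036],vel=.1)
    print("contact",ctrl.move_l([*p,z0+.0285],vel=.02,contact_N=5),ctrl.current_tool_pos(),ctrl.current_contact_force())
    ctrl.command_gripper(w);ctrl.move_l([*p,H],vel=.15);print("t",ctrl.current_t())
E
python3 - <<'E'
from h import *
print(PERP); job(41,PERP)
cv2.imwrite("pics/s1.png",ctrl.read_camera("side"))
E
```

```text
[ 0.96590055 -0.25891337]
41 grip mm 39.49013829700079 F 30.00096430303529 z 0.013142135112302424
held 39.819945515487994
contact True [ 0.63176409 -0.05998275  0.04313067] [ 0.35271828 -0.59157238  6.20530262]
t 10.3167
```

View pics/s1.png

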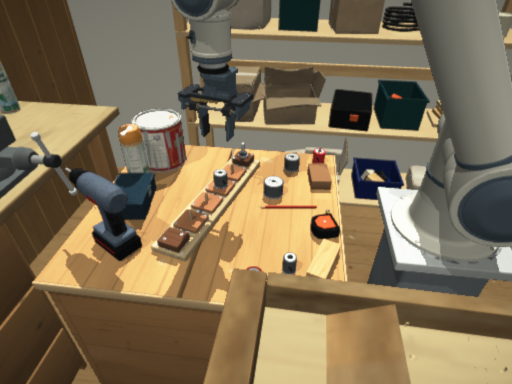

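The 41 mm saw now sits upright on the second peg from the arbor, at about (220,178). Contact came at exactly carrier height. I'll do the rest the same way.

```bash
python3 - <<'E'
from h import *
job(32,(0,1)); job(60,PERP); job(51,(0,1))
ctrl.goto([.40,.05,.25],ori(PERP))
im=ctrl.read_camera("side");cv2.imwrite("pics/s2.png",cv2.resize(im[130:270,130:330],None,fx=4,fy=4,interpolation=cv2.INTER_CUBIC))
t=ctrl.read_camera("top");cv2.imwrite("pics/t2.png",cv2.resize(t[115:285,138:378],None,fx=3.3,fy=3.3,interpolation=cv2.INTER_CUBIC))
w=cv2.inRange(cv2.cvtColor(t,cv2.COLOR_BGR2HSV),(0,0,130),(180,70,255))
for b in blobs(t,w,(195,120,318,190),60,500): print(np.round(b[:3],1),np.round(ray("top",b[0],b[1],.074),4))
print(ctrl.current_t())
E
```

```text
32 grip mm 30.45791057426522 F 30.002499364782125 z 0.013118909935972228
held 30.36674019502055
contact True [ 0.60986181 -0.14032624  0.04289294] [-2.00559527  1.18457285  6.80411836]
t 20.9667
60 grip mm 58.860887167431486 F 30.000985682127066 z 0.013140609547696934
held 58.75600726505478
contact True [0.67582606 0.10479589 0.04310632] [-0.53609341 -0.04543004  5.44201662]
t 30.0
51 grip mm 49.45242512652751 F 30.001048595295288 z 0.01314505088984444
held 49.544177278190986
contact True [0.65346394 0.02164331 0.04309995] [-0.41119924 -0.32953211  5.69832906]
t 39.925
[300.5 160.5  83.8] [ 0.6103 -0.1404  0.074 ]
[271.5 153.9 142.3] [ 0.6328 -0.0593  0.074 ]
[242.4 146.8 240.7] [0.6569 0.0226 0.074 ]
[211.8 140.3 360.5] [0.6796 0.1095 0.074 ]
41.0667
```

View pics/s2.png

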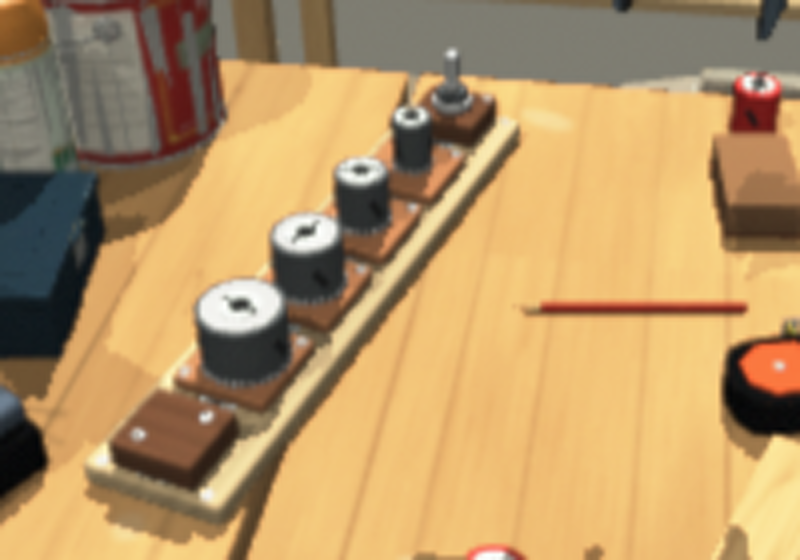

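View pics/t2.png

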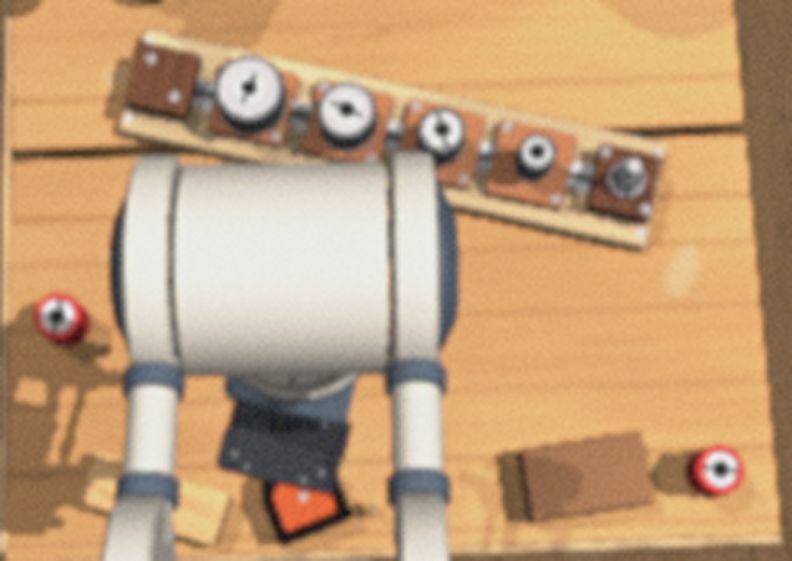

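All four saws sit flat on their carriers in order of size from the arbor. Their measured centres are within about 5 mm of the pegs, and the red cups have not moved.

```bash
python3 -c "
from bench import ctrl
ctrl.sleep(.5);print(ctrl.sign_off())"
```

```text
the job is handed in; nothing more can be done
None
```

All four saws are on the pegs in size order from the arbor, flat, within about 5 mm of centre and released; the job was handed in at about 42 s of the 93 s allowed, and sign-off gave no verdict.

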